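# Slide a primed blank under the leaf spring of a drill jig and latch it

## Task

The yellow-green primed blank lies in the pocket of the drill jig. Press your fingertips down hard on the blue film that covers its rear half and slide it under the leaf spring until its nose is fully home against the end stop; then push the red post with a fingertip to swing the latch fully shut behind the blank's tail. Do not lift or tip the blank, and leave the other things on the bench where they are.

Things in the scene. Friction and masses are not known exactly. Their poses are not given: they have to be found in the camera images.
- jig: Fixed aluminium drill jig, 300 x 120 mm, with a shallow pocket. Origin: centre of its underside on the table. +x is the way the blank slides (towards the blue bush plate), +y its left (latch) side, z up. Slippery pocket floor at z = 14 mm, from x = -136 to +136 mm; rails (y = +-29 mm) and rear wall are 20 mm high, 2 mm lower than the blank's top. The left rail is cut away from x = -106 to -34 mm
- stop_face (a point): Middle of the foot of the dark end stop's face, on the pocket floor at jig x = 136 mm; the stop is 25 mm high. The blue bush plate crosses the pocket just before it, from x = 94 to 128 mm, underside at z = 24.5 mm, highest part 43 mm; the blank's nose goes under it
- blank: Loose flat yellow-green primed aluminium blank, 170 x 56 x 8 mm, 0.2 kg, lying along jig x with 1 mm play either side. Origin: centre of its underside. Starts with its tail near the pocket's rear wall; home, its origin is at jig x = +51 mm (a slide of some 95 mm). Its rear half is covered with soft blue film, from 10 to 80 mm behind the centre; fingertips grip there (not on bare primer) if pressed with 12 to 20 N
- leaf (a joint): Bright steel leaf-spring hold-down, 26 mm wide, clamped on the bush plate and reaching back over the pocket's centre line. Lift angle in rad: 0 = free (its bend hangs 3 mm below the blank's top face), about 0.08 when riding on the blank. Its upturned lip, jig x = 40 to 56 mm, lets the nose in; it presses down with about 3 to 6 N; keep fingers clear of it (pressing 30 to 60 mm behind the blank's centre does)
- leaf_bend (a point): The lowest line of the leaf spring (underside of its bend), on the pocket's centre line; at rest at x = 56 mm, z = 19 mm in the jig's frame
- latch (a joint): Swing latch on the jig's left side; vertical pivot at jig x = -43, y = +36 mm. Angle in rad, counter-clockwise from above: at 0 the arm points to jig -x beside the pocket; it starts parked outwards, between -0.8 and -0.3; 1.57 = shut against its stop, the arm lying across the pocket along jig -y, just behind the tail of a blank that is home. It stays where it is left (1 to 2 N at the post moves it)
- latch_post (a point): Middle of the red post on the free end of the latch arm, 46 mm from the pivot: upright, 13 mm in diameter, from z = 24 to 54 mm above the table; this point is at z = 39 mm
- slip_bush: Knurled steel slip bush, 22 mm in diameter, 30 mm tall, standing beside the jig; bystander. Origin: centre of its underside
- deburrer: Deburring tool with a blue handle, 150 mm long, lying beside the jig; bystander
- bracket: Primed angle bracket 70 x 30 x 33 mm beside the jig; bystander. Origin: centre of its underside
- lube: White bottle of cutting fluid, 48 mm in diameter, 130 mm tall; bystander. Origin: centre of its underside
- mallet: Mallet with a wooden handle, 240 mm long, lying; bystander
- organiser: Open clear box of small parts, 130 x 170 x 45 mm; bystander. Origin: centre of its underside
- drill: Green and black cordless drill lying on its side, about 200 x 180 mm, 60 mm high; bystander
Mind the look-alikes: they are no part of the job. Leave any orange, pink or purple look-alike of the blank alone.

How it is judged (in metres and radians):
On the way, in this order (a step that is already met when the one before it is completed fails the run):
1. the blank's nose is passing under the lifted leaf spring while the fingers press on the blank from above (x of blank in the frame of jig between -0.026 and 0.035 m and value of joint leaf above 0.04 rad and contact force between the fingers and blank above 6 N and x of the grasp point in the frame of blank between -0.085 and 0.085 m and y of the grasp point in the frame of blank between -0.03 and 0.03 m), for 0.1 s.
2. the blank is home: nose within 3 mm of the end stop, latch not yet shut (x of blank in the frame of jig above 0.048 m and value of joint latch below 1.2 rad), for 0.1 s.
At the end, for the whole second after the job is handed in: The blank lies flat on the pocket floor (within 3 mm), its nose within 3 mm of the end stop with the leaf spring riding on it, and the latch is shut behind its tail (above 1.45 rad) (x of blank in the frame of jig above 0.048 m and z of blank in the frame of jig below 0.017 m and angle between blank's own z axis and vertical below 0.04 rad and value of joint leaf above 0.05 rad and value of joint latch above 1.45 rad); the robot touches nothing.
It fails at once if the blank is lifted or tipped (z of blank in the frame of jig above 0.021 m or angle between blank's own z axis and vertical above 0.1 rad).
It fails at once if a bystander is moved by more than 20 mm (distance of any of slip_bush, deburrer, bracket, lube, mallet, organiser, drill from where it was at the start of the episode above 0.02 m).
It also fails if it takes over 56 s, if anything falls off the work surface, if the arm or the gripper's body presses on something with over 40 N, if the wrist force passes 120 N, or if a joint passes its speed limit or range.

## Robot

A 6-joint arm with a two-finger parallel gripper is mounted at the origin on the work surface. World frame = base frame: x ahead of the robot, y to its left, z up, the work surface at z = 0. Lengths are in m, angles in degrees, forces in N, time in s.
With the tool pointing down it reaches from about 0.4 to 0.825 m from the base axis. Payload 7 kg.
Tool frame: the origin (TCP) lies on the centre line of the jaws, within the pads' length; the fingertips stand 8 mm ahead of it and the grasp point (between the pads) lies 11 mm behind it (r.tcp_to_tips is the distance from the TCP to the fingertips, in m); z points along the fingers, y is the direction in which the jaws open and shut (so a half turn about z gives the same grasp; the last joint's range is limited). The gripper opens to 88 mm and grips with 3 to 60 N. Pads are 19 mm wide; open, the fingers measure 130 mm over their backs; the gripper's body (78 mm by 193 mm) begins 47 mm behind the grasp point.
Start: joints at [91.736, 20.546, 0.682, 0, -70.136, -16.507], TCP at [0.172, 0.653, 0.235] pointing down, gripper open.
Joint ranges: [-176.03, 176.03], [-82.01, 121.73], [-58.28, 71.71], [-173.87, 95.51], [-174.79, -0.11], [-173.66, 173.66]. Speed limits (degrees/s): [136.94, 136.94, 172.46, 180, 180, 180].

## Interface

Orientations are given as [roll, pitch, yaw] about the fixed x, y, z axes, in that order (R = Rz(yaw) Ry(pitch) Rx(roll)).
In Python, from plant import r gives the robot as it stands.
- The arm moves only by the tool drive_tool, never from a script. Its argument "plan" is text: rows parted by semicolons, each of 4 numbers parted by spaces: the shift along the tool's x, y, z in cm, then the turn about the tool's z in rad. A call has 1 to 8 rows; each row is the pose to reach, as a shift and turn from the pose commanded when the call began, along the tool's axes at that moment; what a row does not reach only later rows make up. A row lasts 1/8 s, in which the tool goes at most 62.5 mm and 10.7 degrees, less where a joint would pass 70% of its speed; a pose out of reach is approached as far as the arm can. A call with a gripper value outside its range is refused whole. "fingers" is the closure, from -1 (fully open) to 1 (shut), set as the call begins (left out, the last holds). The fingers move at their own pace and stop on an object; "squeeze" is the grip in N (left out, the last holds). Time passes only in rows, so rows that repeat a pose let the fingers close. It gives the time, the measured TCP pose, the force and the opening at its end, in the units of the state.
- r.get_state(): the state, without advancing time (a new reading comes with each control period).
- r.capture(name): name is "side" or "top" or "wrist"; returns a dict with "frame" (384x512x3 uint8, red, green, blue), "fovy" (degrees; the focal length in pixels is half the picture's height over the tangent of half this angle, whatever the lens; pixels are square), "cx", "cy" (the principal point, pixels), "k1" (the pictures are not rectified: a ray, as slopes to the right and down, at radius r is drawn at 1 + k1 r^2 times it, then the intrinsics apply), "rvec" (rotation vector, rad) and "tvec" (3), from world to camera coordinates, as OpenCV has them. Camera axes: x right, y down, z forward; pixel columns grow to the right and rows downward; lengths in m; the calibration is good to about 2 mm. A picture is of the moment at which its call begins. There is no depth.
- r.close_job(): hands the job in, once; it reports no verdict.
The state is a dict: "time_s": time; "joints": joint angles; "qd": joint speeds; "joint_torque": joint torques, N m; "tcp_pos": TCP position; "eef_rot": TCP orientation; "contact_force": force on the tool from outside, world axes, zero at the start; "moment": the same for the moment, N m; "gripper_width": finger opening in m.
Only numpy, scipy, OpenCV 4.12 (cv2) and the standard library are available. Lean on these libraries where they do the work, as an engineer would, in place of code of your own. Each camera call takes 0.05 s, during which the arm holds its last target. There are 200 camera calls.

## Working session

There is one attempt and no reset: what is moved stays moved. The work goes in short steps, Python scripts to look and compute and a tool call to move; the robot and the scene stay as the last step left them, time stands still between calls to the robot, and variables do not carry over. Pictures are saved under pics/ and viewed, about 8 in all and at most 12, crops included, and the job is handed in when it is done.

Besides the shell and the picture viewer there is one more tool, called as a command line: name --argument value ..., lists and objects as JSON in quotes. drive_tool: Moves the arm, as the interface text tells. Its arguments: {"type":"object","properties":{"plan":{"type":"string"},"fingers":{"type":"number"},"squeeze":{"type":"number"}},"required":["plan"]}

```bash
mkdir -p pics && cat > h.py <<'E'
import numpy as np, cv2
from plant import r
def cap(n,fn=None):
    c=r.capture(n); c['n']=n
    if fn: cv2.imwrite('pics/'+fn,c['frame'][:,:,::-1])
    return c
def K(c):
    f=c['frame'].shape[0]/2/np.tan(np.radians(c['fovy'])/2)
    return np.array([[f,0,c['cx']],[0,f,c['cy']],[0,0,1.]]),np.array([c['k1'],0,0,0,0.])
def onplane(c,uv,z):
    k,d=K(c); uv=np.array(uv,float).reshape(-1,1,2)
    s=cv2.undistortPoints(uv,k,d).reshape(-1,2)
    R=cv2.Rodrigues(np.array(c['rvec'],float))[0]; t=np.array(c['tvec'],float).ravel()
    o=-R.T@t; D=np.c_[s,np.ones(len(s))]@R
    return o+D*((z-o[2])/D[:,2])[:,None]
def proj(c,P):
    k,d=K(c)
    return cv2.projectPoints(np.array(P,float).reshape(-1,1,3),np.array(c['rvec'],float),np.array(c['tvec'],float),k,d)[0].reshape(-1,2)
E
python3 - <<'E'
from h import *
a=cap('top','top0.png'); b=cap('side','side0.png')
im=np.vstack([a['frame'],b['frame']])[:,:,::-1]
np.savez('c0.npz',top=a['frame'],side=b['frame'])
cv2.imwrite('pics/both0.png',cv2.resize(np.hstack([a['frame'],b['frame']])[:,:,::-1],(800,300)))
print({k:v for k,v in a.items() if k!='frame'});print({k:v for k,v in b.items() if k!='frame'});print(r.get_state())
E
```

```text
{'fovy': 46.65017447211548, 'cx': 253.50741185544922, 'cy': 184.90602413362427, 'k1': -0.11094904041631709, 'rvec': array([ 2.11946127, -2.11017297,  0.21095912]), 'tvec': array([0.0233491 , 0.53363994, 1.20586856]), 'n': 'top'}
{'fovy': 53.36273457741342, 'cx': 252.77704619346034, 'cy': 189.6642929906816, 'k1': -0.06879006990478895, 'rvec': array([ 2.35527602, -0.19453699,  0.05733758]), 'tvec': array([-0.49306997,  0.13690725,  1.05354251]), 'n': 'side'}
{'time_s': 0.1, 'joints': array([ 9.17384722e+01,  2.05890124e+01,  6.39303869e-01, -1.89963134e-02,
       -7.01377291e+01, -1.65069404e+01]), 'qd': array([ 0.04942711, -0.13359516,  0.14193915,  0.18416968,  0.09606477,
        0.0528929 ]), 'joint_torque': array([-9.81662524e-04, -5.84165955e+01,  2.93752903e+01,  7.01545671e+00,
        1.01550415e-02, -6.05076070e-05]), 'tcp_pos': array([0.17197553, 0.65227157, 0.23369558]), 'eef_rot': array([ 1.79911091e+02, -7.72363559e-03, -1.47749301e+01]), 'contact_force': array([-0.18796638,  0.20827008, -0.30072998]), 'moment': array([ 0.0185779 , -0.01843575,  0.02373122]), 'gripper_width': 0.08744732367049905}
```

View pics/top0.png

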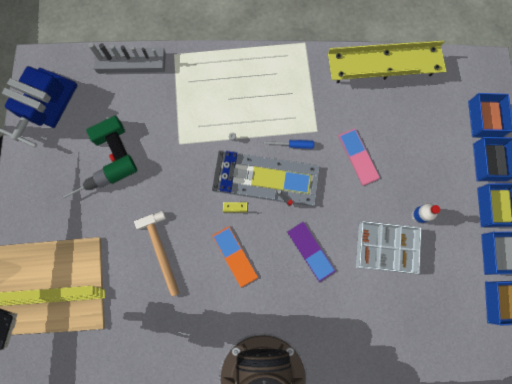

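View pics/side0.png

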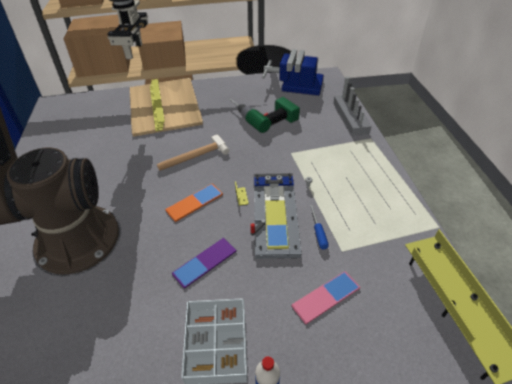

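The top view shows the jig at about (267,178). The yellow-green blank with blue film (film at 296,182) lies in its pocket, the bush plate is at (228,172) and the red post near (290,202). The look-alikes are orange (235,257), purple (311,251) and pink (360,158), all outside the jig.

```bash
python3 - <<'E'
from h import *
for n,roi,post in(('top',(205,325,145,215),None),('side',(235,310,165,262),None)):
    c=cap(n); f=c['frame']; hsv=cv2.cvtColor(f,cv2.COLOR_RGB2HSV)
    x0,x1,y0,y1=roi
    m=np.zeros(f.shape[:2],np.uint8); m[y0:y1,x0:x1]=255
    def big(lo,hi,z,nm):
        k=cv2.inRange(hsv,lo,hi)&m
        nn,l,s,ce=cv2.connectedComponentsWithStats(k)
        for i in np.argsort(-s[1:,4])[:2]+1:
            print(n,nm,s[i],ce[i].round(1),onplane(c,[ce[i]],z)[0].round(4))
            if s[i,4]>100:
                cn=cv2.findContours((l==i).astype(np.uint8),0,1)[0][0].reshape(-1,2)
                P=onplane(c,cn,z)[:,:2].astype(np.float32)
                rc=cv2.minAreaRect(P); print('  rect',np.round(rc[0],4),np.round(rc[1],4),round(rc[2],1))
    big((22,120,90),(40,255,255),.022,'yellow'); big((100,120,150),(115,255,255),.022,'film')
    big((105,150,20),(125,255,149),.0345,'bush');
    k=(((hsv[:,:,0]<6)|(hsv[:,:,0]>174))&(hsv[:,:,1]>150)).astype(np.uint8)*255&m
    nn,l,s,ce=cv2.connectedComponentsWithStats(k)
    for i in range(1,nn): print(n,'red',s[i],ce[i],onplane(c,[ce[i]],.05 if n=='top' else .039)[0].round(4))
    cr=f[y0:y1,x0:x1,::-1]; cv2.imwrite(f'pics/{n}_crop.png',cv2.resize(cr,None,fx=6,fy=6,interpolation=cv2.INTER_CUBIC))
E
```

```text
top yellow [252 167  33  23 570] [268.2 177.8] [ 0.5613 -0.0168  0.022 ]
  rect [ 0.5614 -0.0164] [0.0905 0.0546] 81.5
top yellow [223 203  24   9 212] [234.7 207. ] [0.4749 0.0795 0.022 ]
  rect [0.475  0.0801] [0.0233 0.0663] 0.3
top film [284 173  25  19 368] [296.  181.7] [ 0.5501 -0.0979  0.022 ]
  rect [ 0.5503 -0.0979] [0.0664 0.0476] 81.9
top film [289 145  24   2  39] [302.2 145.4] [ 0.6601 -0.118   0.022 ]
top bush [220 179  12  13 105] [225.7 184.9] [0.5371 0.1058 0.0345]
  rect [0.5376 0.1059] [0.0317 0.0346] 80.7
top bush [225 152  12  11  89] [230.3 157.4] [0.619  0.0936 0.0345]
top red [288 200   4   5  15] [289.6        202.06666667] [ 0.4854 -0.0762  0.05  ]
side yellow [268 202  17  22 313] [275.9 212.8] [ 0.563  -0.0192  0.022 ]
  rect [ 0.5634 -0.0171] [0.0792 0.0448] 79.4
side yellow [239 198   2   6   9] [239.6 200. ] [0.4682 0.0477 0.022 ]
side film [269 226  17  19 307] [276.7 234.9] [ 0.5494 -0.0968  0.022 ]
  rect [ 0.5503 -0.0967] [0.0615 0.043 ] 79.3
side bush [280 177  13   8  60] [286.3 181. ] [0.6167 0.0894 0.0345]
side bush [255 178  13   8  57] [260.7 181.5] [0.5402 0.1008 0.0345]
side red [251 224   4   9  24] [252.375      227.95833333] [ 0.4869 -0.0756  0.039 ]
```

View pics/top_crop.png

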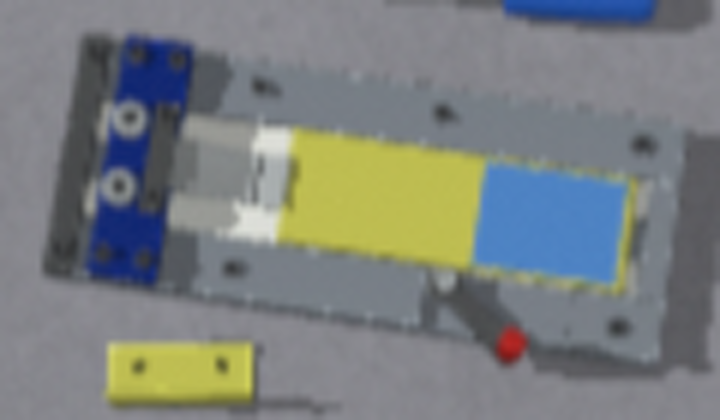

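The blank in the jig is the target: it is the only yellow-green one with film lying in the pocket. The bracket at (235,207) is short and off the jig. Jig yaw is about 82° and its origin about (0.563, -0.009).

drive_tool --plan "2 2.2 0 0; 5.5 6.2 0 0; 9 10.2 0 -0.02; 12.5 14.2 0 -0.04; 16 18.1 0 -0.06; 19.5 22.1 0 -0.08; 23 26.1 0 -0.1; 26.5 30 0 -0.12" --fingers 1 --squeeze 20

```text
time_s: 1.2
tcp_pos: [0.3522, 0.2934, 0.2347]
eef_rot: [-180.0, -0.0, -7.8]
contact_force: [1.2, -0.2, 0.6]
gripper_width: 0.0132
```

drive_tool --plan "3 4.4 0 0; 6.5 9.4 0 0; 10 14.5 1 0; 13.5 19.5 3 0; 17 24.6 5 0; 20.5 29.6 7 0; 23.5 34 8.5 0; 24.9 36 9 0"

```text
time_s: 2.2
tcp_pos: [0.5491, -0.0986, 0.1428]
eef_rot: [180.0, 0.1, -8.1]
contact_force: [-0.5, 0.2, -0.0]
gripper_width: 0.0006
```

```bash
python3 - <<'E'
from h import *
c=cap('wrist','w1.png'); s=r.get_state(); print(s['tcp_pos'],s['eef_rot'],s['contact_force'],s['gripper_width'],r.tcp_to_tips)
f=c['frame'];hsv=cv2.cvtColor(f,cv2.COLOR_RGB2HSV)
for nm,lo,hi,z in(('film',(100,120,120),(115,255,255),.022),('yel',(22,120,90),(40,255,255),.022)):
    k=cv2.inRange(hsv,lo,hi); nn,l,st,ce=cv2.connectedComponentsWithStats(k)
    for i in np.argsort(-st[1:,4])[:2]+1:
        cn=cv2.findContours((l==i).astype(np.uint8),0,1)[0][0].reshape(-1,2)
        rc=cv2.minAreaRect(onplane(c,cn,z)[:,:2].astype(np.float32)); print(nm,st[i],np.round(rc[0],4),np.round(rc[1],4),rc[2])
E
```

```text
[ 0.54975821 -0.09955109  0.14256334] [ 1.79925284e+02  1.41741665e-01 -8.05336284e+00] [ 2.88398755 -0.87335901  0.63488967] 0.0005428295701675183 0.008
film [ 375    0   72   84 3690] [ 0.6714 -0.2602] [0.0644 0.0477] 23.529048919677734
film [ 221  166   67   46 2969] [ 0.5491 -0.0964] [0.068  0.0491] 81.89995574951172
yel [ 129  162  163   52 4694] [ 0.5563 -0.0521] [0.1671 0.0558] 81.72547149658203
yel [ 91 245  57  22 944] [0.4885 0.069 ] [0.0262 0.0655] 0.9555873274803162
```

View pics/w1.png

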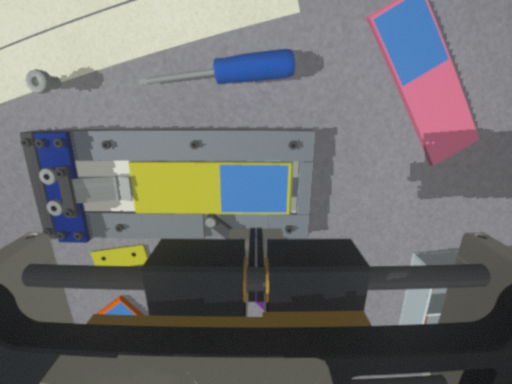

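The wrist view confirms the blank: film at (254,189), yellow at (175,188), leaf lip at (122,188), and the post hidden behind the fingers. The TCP is over the film centre to within 3 mm, so I descend.

drive_tool --plan "0 0 3 0; 0 0 6 0; 0 0 8.5 0; 0 0 10 0; 0 0 10.6 0; 0 0 10.8 0; 0 0 10.8 0; 0 0 10.8 0"

```text
time_s: 3.25
tcp_pos: [0.5495, -0.0957, 0.0373]
eef_rot: [-180.0, -0.1, -7.9]
contact_force: [0.4, 0.0, -0.4]
gripper_width: 0.0005
```

drive_tool --plan "0 0 0.3 0; 0 0 0.5 0; 0 0 0.7 0; 0 0 0.75 0; 0 0 0.75 0"

```text
time_s: 3.88
tcp_pos: [0.5502, -0.0958, 0.0303]
eef_rot: [180.0, -0.1, -7.8]
contact_force: [-0.2, 0.0, 10.3]
gripper_width: 0.0003
```

drive_tool --plan "0 0 0.05 0; 0 0 0.05 0; 0 0 0.05 0"

```text
time_s: 4.25
tcp_pos: [0.5502, -0.0959, 0.0303]
eef_rot: [180.0, -0.1, -7.8]
contact_force: [-2.8, 0.9, 14.4]
gripper_width: 0.0007
```

drive_tool --plan "0 -0.3 0.02 0; 0 -0.8 0.02 0; 0.01 -1.4 0.02 0; 0.01 -2 0.02 0; 0.02 -2.6 0.02 0; 0.02 -3.2 0.02 0; 0.03 -3.8 0.02 0; 0.03 -4 0.02 0"

```text
time_s: 5.25
tcp_pos: [0.556, -0.0565, 0.0302]
eef_rot: [180.0, -0.1, -7.8]
contact_force: [-2.8, -4.1, 16.2]
gripper_width: 0.0006
```

```bash
cat > bl.py <<'E'
from h import *
def blank(n,fn=None):
    c=cap(n,fn); s=r.get_state(); f=c['frame'];hsv=cv2.cvtColor(f,cv2.COLOR_RGB2HSV)
    print(n,s['tcp_pos'].round(4),s['contact_force'].round(1))
    k=cv2.inRange(hsv,(22,120,90),(40,255,255))|cv2.inRange(hsv,(100,120,120),(115,255,255))
    P=proj(c,[[.5626,-.0092,.022]])[0]
    O=np.array([.5563,-.0521])+.044*np.array([.1426,.9898]); 
    ys,xs=np.nonzero(k); W=onplane(c,np.c_[xs,ys],.022)[:,:2]-O
    a=W@[.1426,.9898]; b=W@[-.9898,.1426]; ok=(abs(b)<.028)&(a>-.137)&(a<.09)
    hh=hsv[ys,xs,0]
    y=ok&(hh<60); fl=ok&(hh>60)
    for nm,q in(('yellow',y),('film',fl)):
        print(nm,q.sum(),'jig x 1/50/99%',np.percentile(a[q],[1,50,99]).round(4),'y',np.percentile(b[q],[1,50,99]).round(4)) if q.sum() else None
E
python3 -c "
from bl import *
blank('top');blank('side')"
```

```text
top [ 0.556  -0.0564  0.0302] [-3.9 -1.1 16. ]
yellow 108 jig x 1/50/99% [-0.0141  0.0213  0.0746] y [0.0029 0.0195 0.0251]
film 5 jig x 1/50/99% [-0.0548 -0.0519 -0.0511] y [0.0155 0.0183 0.0212]
side [ 0.5561 -0.0564  0.0302] [-3.2 -3.  16.3]
yellow 11 jig x 1/50/99% [-0.0899 -0.0894 -0.089 ] y [-0.0108  0.0051  0.0182]
```

The blank follows the fingers and is now at about -4 mm, under the leaf. I continue to home.

drive_tool --plan "0 -0.5 0.01 0; 0.01 -1.2 0.01 0; 0.01 -1.9 0.01 0; 0.02 -2.6 0.01 0; 0.02 -3.3 0.01 0; 0.03 -4 0.01 0; 0.03 -4.6 0.01 0; 0.04 -5 0.01 0"

```text
time_s: 6.35
tcp_pos: [0.5634, -0.007, 0.0302]
eef_rot: [180.0, -0.1, -7.8]
contact_force: [-3.1, -3.5, 17.8]
gripper_width: 0.0005
```

drive_tool --plan "0 -0.2 0 0; 0 -0.4 0 0; 0 -0.6 0 0; 0 -0.7 0 0; 0 -0.7 0 0"

```text
time_s: 6.98
tcp_pos: [0.5642, -0.0014, 0.0302]
eef_rot: [179.9, -0.1, -7.8]
contact_force: [-0.9, -10.2, 16.5]
gripper_width: 0.0005
```

```bash
python3 -c "
from bl import *
blank('top');blank('side');blank('wrist')"
```

```text
top [ 0.5642 -0.0014  0.0303] [ -2.  -10.5  16.6]
yellow 65 jig x 1/50/99% [-0.0328  0.0631  0.0892] y [-0.013   0.0199  0.025 ]
film 6 jig x 1/50/99% [0.0039 0.007  0.0095] y [0.0152 0.0193 0.0214]
side [ 0.5642 -0.0014  0.0302] [-1.2 -9.6 15.7]
yellow 2 jig x 1/50/99% [-0.034  -0.0339 -0.0337] y [-0.0202 -0.0161 -0.0121]
wrist [ 0.5642 -0.0014  0.0303] [ -2.6 -10.3  16. ]
yellow 2040 jig x 1/50/99% [-0.0318  0.0639  0.0895] y [-0.0279 -0.0199 -0.0046]
film 3224 jig x 1/50/99% [-0.027   0.0068  0.0401] y [-0.0263 -0.0165 -0.0024]
```

drive_tool --plan "0 -0.05 0 0; 0 -0.1 0 0; 0 -0.1 0 0; 0 -0.1 0 0"

```text
time_s: 7.62
tcp_pos: [0.5641, -0.0013, 0.0302]
eef_rot: [179.8, -0.1, -7.8]
contact_force: [0.7, -15.2, 15.3]
gripper_width: 0.0001
```

The blank is hard against the stop: film spans jig x -28 to +41, so its centre is at 51 mm, and the axial force rose to 15 N with no motion. I lift off.

drive_tool --plan "0 0.15 0 0; 0 0.15 -0.2 0; 0 0.15 -1 0; 0 0.15 -3 0; 0 0.15 -6 0; 0 0.15 -8 0; 0 0.15 -9 0; 0 0.15 -9 0"

```text
time_s: 8.62
tcp_pos: [0.5632, -0.0001, 0.1186]
eef_rot: [-180.0, -0.0, -7.9]
contact_force: [0.0, 0.1, -0.9]
gripper_width: 0.0007
```

```bash
python3 - <<'E'
from bl import *
blank('top'); s=r.get_state(); print(s['joints'],s['eef_rot'],s['tcp_pos'])
for n in('top','side','wrist'):
    c=cap(n,n+'2.png'); hsv=cv2.cvtColor(c['frame'],cv2.COLOR_RGB2HSV)
    k=(((hsv[:,:,0]<6)|(hsv[:,:,0]>174))&(hsv[:,:,1]>150)&(hsv[:,:,2]>60)).astype(np.uint8)
    nn,l,st,ce=cv2.connectedComponentsWithStats(k)
    for i in range(1,nn):
        p=onplane(c,[ce[i]],.05 if n=='top' else .039)[0]
        if np.hypot(*(p[:2]-[.487,-.076]))<.06 and st[i,4]>5: print(n,st[i],p.round(4))
E
```

```text
top [ 5.627e-01 -2.000e-04  1.179e-01] [ 0.9  0.5 -0.3]
yellow 77 jig x 1/50/99% [-0.0321  0.0652  0.0896] y [-0.0162  0.0182  0.0249]
film 153 jig x 1/50/99% [-0.0275  0.006   0.0366] y [-0.0042  0.0117  0.0214]
[ 1.98983152e+01  1.60792803e+01 -2.24665159e+01 -1.96262429e-02
 -5.14704399e+01  6.22156773e+01] [-1.79993989e+02  2.15208729e-02 -7.89823403e+00] [ 5.62723658e-01 -1.87986380e-04  1.17884986e-01]
top [288 200   4   5  15] [ 0.4854 -0.0762  0.05  ]
side [251 224   4   9  24] [ 0.4869 -0.0756  0.039 ]
```

View pics/wrist2.png

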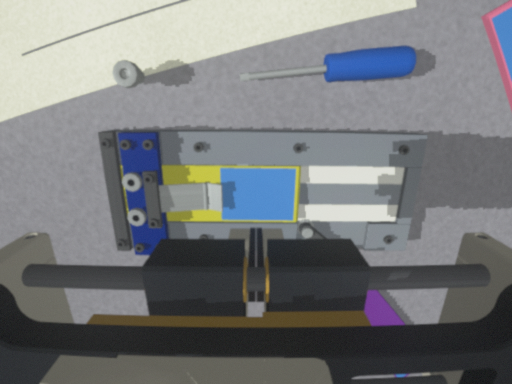

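The wrist view shows the blank home, with the bare pocket behind it at (350,190), the leaf riding on it at (190,197), the latch pivot at (308,232), and the post hidden under the fingers. Next I work out the latch arc.

```bash
cat > arc.py <<'E'
import numpy as np
from plant import r
O=np.array([.5626,-.0085]);ph=np.radians(81.8);X=np.array([np.cos(ph),np.sin(ph)]);Y=np.array([-X[1],X[0]])
def rows(ths,g,z,pos=None,yaw=None,maxturn=1.4):
    s=r.get_state(); pos=s['tcp_pos'] if pos is None else np.array(pos); yaw=s['eef_rot'][2] if yaw is None else yaw
    y=np.radians(yaw); tx=np.array([np.cos(y),np.sin(y)]); ty=np.array([np.sin(y),-np.cos(y)])
    for t in ths:
        p=np.array([-.043-.046*np.cos(t),.036-.046*np.sin(t)])-g*np.array([np.sin(t),-np.cos(t)])
        w=O+p[0]*X+p[1]*Y; d=w-pos[:2]
        yd=np.radians(-8.2)+min(t,maxturn)
        print(f'{t:.2f} {100*d@tx:.2f} {100*d@ty:.2f} {100*(pos[2]-z):.1f} {y-yd:.2f}   world',w.round(3))
    # pose after: 
E
python3 -c "
from arc import *
rows([-.72],.028,.04)
rows([-.5,0,.5,1,1.57],.016,.04)"
```

```text
-0.72 -8.64 6.67 7.7 0.73   world [ 0.468 -0.055]
-0.50 -7.12 8.33 7.7 0.51   world [ 0.48  -0.073]
0.00 -5.11 9.67 7.7 0.01   world [ 0.498 -0.089]
0.50 -2.71 9.89 7.7 -0.49   world [ 0.522 -0.095]
1.00 -0.50 8.93 7.7 -0.99   world [ 0.545 -0.088]
1.57 1.10 6.71 7.7 -1.39   world [ 0.564 -0.068]
```

drive_tool --plan "-1.8 1.4 0 0.12; -3.8 2.9 0 0.3; -5.8 4.4 0 0.45; -7.6 5.8 0 0.6; -8.6 6.7 0 0.73; -8.6 6.7 2 0.73; -8.6 6.7 5 0.73; -8.6 6.7 7 0.73"

```text
time_s: 9.82
tcp_pos: [0.4678, -0.0551, 0.0467]
eef_rot: [179.9, 0.0, -49.7]
contact_force: [0.7, -0.9, -0.2]
gripper_width: 0.0001
```

drive_tool --plan "0 0 0.5 0; 0 0 0.7 0; 0 0 0.7 0"

```text
time_s: 10.2
tcp_pos: [0.469, -0.0548, 0.0417]
eef_rot: [-180.0, -0.0, -49.7]
contact_force: [0.3, 0.4, 0.1]
gripper_width: 0.0006
```

```bash
python3 -c "
from arc import *
s=r.get_state();print(s['tcp_pos'],s['eef_rot'],s['contact_force'])
rows([-.72],.018,.039)
rows(np.arange(-.66,.4,.16),.0155,.039)"
```

```text
[ 0.46899985 -0.05475448  0.04172114] [-1.79965746e+02 -2.18290707e-02 -4.97131078e+01] [0.25977764 0.37179328 0.14897023]
-0.72 0.90 0.08 0.3 -0.00   world [ 0.474 -0.062]
-0.66 1.43 0.17 0.3 -0.06   world [ 0.477 -0.067]
-0.50 2.19 0.30 0.3 -0.22   world [ 0.481 -0.073]
-0.34 2.97 0.32 0.3 -0.38   world [ 0.486 -0.079]
-0.18 3.74 0.21 0.3 -0.54   world [ 0.492 -0.085]
-0.02 4.48 -0.02 0.3 -0.70   world [ 0.498 -0.089]
0.14 5.17 -0.36 0.3 -0.86   world [ 0.505 -0.092]
0.30 5.80 -0.81 0.3 -1.02   world [ 0.513 -0.094]
```

drive_tool --plan "0.9 0.1 0.1 0; 1.4 0.2 0.1 -0.06; 2.2 0.3 0.1 -0.22; 3 0.3 0.1 -0.38; 3.7 0.2 0.1 -0.54; 4.5 0 0.1 -0.7; 5.2 -0.35 0.1 -0.86; 5.8 -0.8 0.1 -1.02"

```text
time_s: 11.2
tcp_pos: [0.5125, -0.0943, 0.0407]
eef_rot: [-180.0, -0.0, 9.0]
contact_force: [-0.8, 1.0, 1.8]
gripper_width: 0.0009
```

```bash
python3 -c "
from arc import *
from h import *
c=cap('side','s3.png');cv2.imwrite('pics/s3c.png',cv2.resize(c['frame'][150:270,220:330,::-1],None,fx=5,fy=5))
rows(np.arange(.45,1.5,.15),.0155,.039)
rows([1.57],.0155,.039)"
```

```text
0.45 0.63 0.12 0.2 -0.14   world [ 0.52  -0.094]
0.60 1.35 0.19 0.2 -0.29   world [ 0.527 -0.094]
0.75 2.08 0.16 0.2 -0.44   world [ 0.534 -0.093]
0.90 2.80 0.02 0.2 -0.59   world [ 0.541 -0.09 ]
1.05 3.48 -0.22 0.2 -0.74   world [ 0.548 -0.086]
1.20 4.12 -0.56 0.2 -0.89   world [ 0.553 -0.082]
1.35 4.70 -1.00 0.2 -1.04   world [ 0.558 -0.077]
1.50 5.22 -1.52 0.2 -1.09   world [ 0.562 -0.071]
1.57 5.43 -1.78 0.2 -1.09   world [ 0.564 -0.068]
```

View pics/s3c.png

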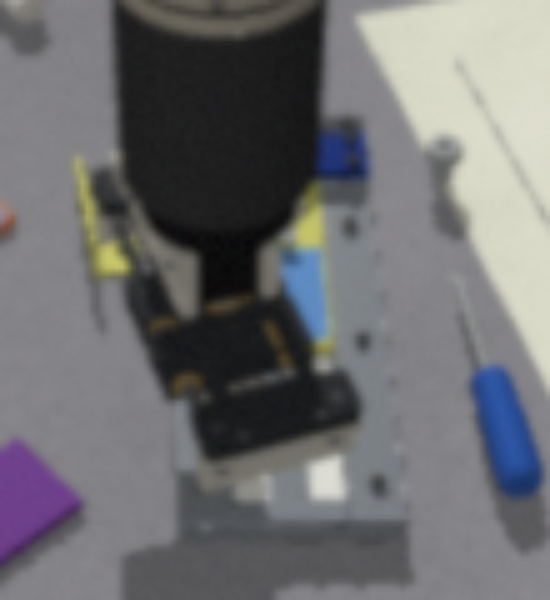

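The gripper body hides the post in this view. The blank's film at about (310,290) in the crop is still home. I continue the arc.

drive_tool --plan "0.65 0.1 0 -0.14; 1.35 0.2 0 -0.29; 2.1 0.15 0 -0.44; 2.8 0 0 -0.59; 3.5 -0.2 0 -0.74; 4.1 -0.55 0 -0.89; 4.7 -1 0 -1.04; 5.2 -1.5 0 -1.09"

```text
time_s: 12.25
tcp_pos: [0.5611, -0.0718, 0.0404]
eef_rot: [-180.0, 0.0, 71.2]
contact_force: [-2.7, -1.1, 1.3]
gripper_width: 0.0003
```

```bash
python3 -c "
from arc import *
s=r.get_state();print(s['tcp_pos'],s['eef_rot'],s['joints'][5],s['contact_force'])
rows([1.5,1.57],.0155,.04)
rows([1.57],.0135,.04)"
```

```text
[ 0.56114096 -0.07176501  0.04038135] [-1.79970109e+02  2.79872130e-02  7.11650354e+01] 148.61940208024242 [-2.73452264 -1.11367802  1.3175215 ]
1.50 0.13 0.10 0.0 -0.01   world [ 0.562 -0.071]
1.57 0.47 0.16 0.0 -0.01   world [ 0.564 -0.068]
1.57 0.66 0.12 0.0 -0.01   world [ 0.564 -0.066]
```

drive_tool --plan "0.2 0.1 0 0; 0.4 0.12 0 0; 0.55 0.12 0 0; 0.65 0.12 0 0; 0.65 0.12 0 0"

```text
time_s: 12.88
tcp_pos: [0.5628, -0.0677, 0.0401]
eef_rot: [-179.9, 0.2, 71.1]
contact_force: [-4.7, -11.1, 1.4]
gripper_width: 0.0006
```

The force rose to 12 N, so the latch is at its stop. I back off, lift and look.

drive_tool --plan "-0.5 0 0 0; -1.2 0 0 0; -1.2 0 -2 0; -1.2 0 -5 0; -2 0 -9 0; -4 0 -13 0; -6 0 -15 0; -7 0 -16 0"

```text
time_s: 13.88
tcp_pos: [0.5425, -0.1323, 0.2019]
eef_rot: [179.8, -0.1, 71.1]
contact_force: [-0.0, 0.9, 0.2]
gripper_width: 0.0005
```

```bash
python3 - <<'E'
from bl import *
from arc import O,X,Y
for n in('side','wrist','top'):
    blank(n,n+'4.png'); c=cap(n); f=c['frame']; hsv=cv2.cvtColor(f,cv2.COLOR_RGB2HSV)
    k=(((hsv[:,:,0]<6)|(hsv[:,:,0]>174))&(hsv[:,:,1]>150)&(hsv[:,:,2]>60)).astype(np.uint8)
    nn,l,st,ce=cv2.connectedComponentsWithStats(k)
    for i in range(1,nn):
        p=onplane(c,[ce[i]],.039 if n=='side' else .05)[0][:2]-O; q=np.array([p@X,p@Y])
        if abs(q).max()<.12: print('post jig',q.round(4),'angle',np.arctan2(.036-q[1],-.043-q[0]).round(2) if 0 else np.arctan2(.036-q[1],-(q[0]+.043)).round(2),st[i])
f=cv2.imread('pics/side4.png')[150:270,220:330]; g=cv2.imread('pics/wrist4.png')
cv2.imwrite('pics/c4.png',np.hstack([cv2.resize(f,(352,384)),cv2.resize(g,(448,384))]))
E
```

```text
side [ 0.5424 -0.1329  0.2024] [ 0.2 -0.9  1.4]
yellow 3 jig x 1/50/99% [0.0683 0.0724 0.0765] y [0.0198 0.0199 0.0201]
film 170 jig x 1/50/99% [-0.0222  0.0042  0.0329] y [-0.0227  0.0039  0.0201]
post jig [-0.0424 -0.0096] angle 1.58 [278 214   4   8  19]
wrist [ 0.5421 -0.1318  0.2001] [ 0.2 -0.2 -0.9]
yellow 828 jig x 1/50/99% [-0.0323  0.0546  0.0746] y [-0.0277  0.0054  0.0257]
film 2876 jig x 1/50/99% [-0.0265  0.0077  0.0396] y [-0.0253 -0.0012  0.0233]
post jig [-0.0421 -0.009 ] angle 1.59 [248 101  10  11  86]
top [ 0.5417 -0.1313  0.1991] [-1.7 -0.2 -0.5]
yellow 5 jig x 1/50/99% [-0.0335 -0.0322 -0.0314] y [-0.0058  0.0032  0.009 ]
film 96 jig x 1/50/99% [-0.0265 -0.0137 -0.0017] y [-0.0251 -0.0067  0.0205]
post jig [-0.0432 -0.0075] angle 1.57 [280 173   3   5  14]
```

View pics/c4.png

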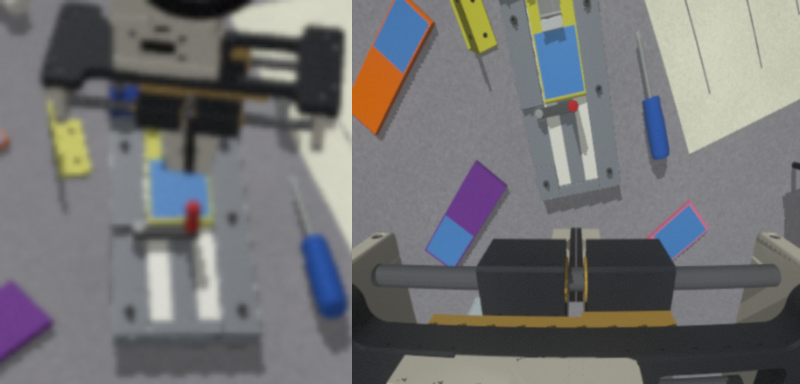

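The latch lies across the pocket with the red post at (573,105) right behind the tail. Its angle reads 1.57–1.59 in all three views, and the robot is clear.

```bash
python3 -c "
from plant import r
print(r.close_job())"
```

```text
the job is handed in; nothing more can be done
None
```

I slid the blank home under the leaf spring and swung the latch shut behind its tail. The job is handed in at about 14 s of robot time, with no verdict reported.

- **Slide:** I pressed closed fingertips on the blue film at about 16 N and slid the blank 95 mm. At the end the axial force rose to 15 N with no further motion, so its nose is against the stop. The film measured jig x from -28 to +41 mm before I lifted off, which puts the blank's centre at about 51 mm.
- **Latch:** I pushed the red post round until the force reached about 12 N at its stop. Afterwards the latch angle read 1.57 to 1.59 rad in the side, wrist and top views.
- **Final state:** After the latch was shut, the film edges in the wrist view still matched the home position. The leaf was seen riding on the blank once the fingers lifted off, but I never measured its angle. The arm was clear of the jig and nothing nearby appeared to have moved, though I did not measure the bystanders.
- **Disagreements:** The view of the blank was partly blocked at the end. The top and side colour masks covered only part of it, so those extents are incomplete; what they did see agreed with the blank being home.

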